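# Hand microphone off its hook and into the charging cradle

### The job

Lift the hand microphone (the one with the round speaker grille, not the meter with the dial or the keypad) up off its hook and stand it upright in the pocket of the charging cradle, right down on the pocket floor, either way round. Lower it well into the pocket before letting go, and leave the meter and the keypad hanging where they are.

Things in the scene. Friction and masses are not known exactly. Their poses are not given: they have to be found in the camera images.
- mic: Black hand mic, round grille on its front, 110 tall, 34 thick, 56 wide (46 below z 55; flat sides), 0.2 kg. Origin: underside centre; z up, x out of its front, y across. Behind it a steel clip: bridge at z 80, tongue to z 56, x -31. It hangs upright (may lean 5 deg) by the clip on one of 3 flat upturned hooks (20 wide, 130 apart along y), underside 45 above the table; free once raised 26. (mm)
- cradle: Charging cradle, plastic, fixed: black base plate 88 x 100 (x, y), 12 thick, with a grey open pocket in its middle, 52 along x by 64 along y inside, 45 deep; floor 12 and rim 57 above the table, walls 6. Origin: centre of its underside, on the table; z up. The mic's width goes along the cradle's y, either way round. (mm)
- meter: Bystander: black hand-held meter with display and round dial, 72 wide, 128 tall, 36 thick (dial knob 10 more), hanging by a like clip on another hook of the rack. Origin: underside centre, z up, x out of its front. Stays hanging. (mm)
- keypad: Bystander: slim black keypad with twelve keys, 44 wide, 122 tall, 24 thick, hanging by a like clip on the remaining hook. Origin: on its underside, 17 ahead of its back face, z up, x out of its front. Stays hanging. (mm)
Mind the look-alikes: they are no part of the job. What is shaped like the mic but red is not meant.

How it is judged:
By the outcome, as a careful person would: the job done as asked, in the order asked, and still so for the second after the job is handed in, with the robot touching nothing.
It also fails if it takes over 48 s, if anything falls off the work surface, if the arm or the gripper's body presses on something with over 40 N, if the wrist force passes 120 N, or if a joint passes its speed limit or range.

### The arm

A 6-joint arm with a two-finger parallel gripper is mounted at the origin on the work surface. World frame = base frame: x ahead of the robot, y to its left, z up, the work surface at z = 0. Lengths are in m, angles in rad, forces in N, time in s.
With the tool pointing down it reaches from about 0.3 to 0.775 m from the base axis. Payload 14.6 kg.
Tool frame: the origin (TCP) lies midway between the tips of the shut fingers; the grasp point (between the pads) lies 19 mm behind it (grasp_offset is the distance from the TCP to the grasp point, in m); z points along the fingers, y is the line along which they close (so a half turn about z gives the same grasp; the last joint's range is limited). The gripper opens to 94 mm and grips with 3 to 60 N. Pads are 16 mm wide; open, the fingers measure 119 mm over their backs; the gripper's body (75 mm by 177 mm) begins 78 mm behind the grasp point.
Start: joints at [-1.298, 0.3, 1.521, -0, 1.321, -0.067], TCP at [0.183, -0.519, 0.205] pointing down, gripper open.
Joint ranges: [-3.03, 3.03], [-0.79, 2.21], [0.23, 2.52], [-1.04, 4.18], [0, 3.07], [-2.55, 2.55]. Speed limits (rad/s): [2.22, 2.22, 2.57, 3.14, 3.14, 3.14].

### API

Orientations are given as [roll, pitch, yaw] about the fixed x, y, z axes, in that order (R = Rz(yaw) Ry(pitch) Rx(roll)).
In Python, from station import * gives the robot as it stands. The module is installed in compiled form; this text tells all that it offers.
- The arm moves only by the tool send_rows, never from a script. Its argument "rows" is a list of rows, each an object of numbers: "dx", "dy", "dz": the shift along the tool's x, y, z in mm; "roll": the turn about the tool's z in degrees; "jaw": the closure, from -1 (fully open) to 1 (shut). In form: [{"dx": .., "dy": .., "dz": .., "roll": .., "jaw": ..}, ...]. A call has 1 to 12 rows; each row shifts and turns the commanded pose from where the row before left it, along the tool's axes as they then stand; what a row does not reach is not made up. A row lasts 1/12 s, in which the tool goes at most 41.7 mm and 7.16 degrees, less where a joint would pass 70% of its speed; a pose out of reach is approached as far as the arm can. A call is refused whole if a number of a shift passes 41.7 or a number of a turn 7.16, either way. A call with a gripper value outside its range is refused whole. The fingers move at their own pace and stop on an object; "force" is the grip in N (left out, the last holds). Time passes only in rows, so rows that do not move let the fingers close. It gives the time, the measured TCP pose, the force, the opening and the grip force at its end, in the units of the state.
- get_obs(): the state, without advancing time (a new reading comes with each control period).
- camera(name): name is "scene" or "top" or "wrist"; returns a dict with "frame" (384x512x3 uint8, red, green, blue), "z_map" (384x512 float32, m along the optical axis (not along the pixel's ray), 0 where there is no reading), "camera_matrix" (3x3 intrinsics, pixels), "rvec" (rotation vector, rad) and "tvec" (3), from world to camera coordinates, as OpenCV has them. Camera axes: x right, y down, z forward; pixel columns grow to the right and rows downward; lengths in m; the calibration is good to about 2 mm. A picture is of the moment at which its call begins.
- hand_in(): hands the job in; it is judged then, once.
The state is a dict: "time_s": time; "qpos": joint angles; "joint_vel": joint speeds; "tau": joint torques, N m; "ee_pos": TCP position; "eef_rot": TCP orientation; "force": force on the tool from outside, world axes, zero at the start; "moment": the same for the moment, N m; "grip_width": finger opening in m; "grip_force": force on a finger pad.
Only numpy, scipy, OpenCV 4.12 (cv2) and the standard library are available. Lean on these libraries where they do the work, as an engineer would, in place of code of your own. Each camera call takes 0.05 s, during which the arm holds its last target. There are 200 camera calls.

## Working session

There is one attempt and no reset: what is moved stays moved. The work goes in short steps, Python scripts to look and compute and a tool call to move; the robot and the scene stay as the last step left them, time stands still between calls to the robot, and variables do not carry over. Pictures are saved under pics/ and viewed, at most 10 in all, crops included, and the job is handed in when it is done.

Besides the shell and the picture viewer there is one more tool, called after "Emit:" in YAML: its name, and indented under it one key for each argument. send_rows: Moves the arm, as the interface text tells. Its arguments: {"type":"object","properties":{"rows":{"type":"array"},"force":{"type":"number"}},"required":["rows"]}

```bash
mkdir -p pics; cat > h.py <<'E'
from station import *
import numpy as np, cv2
def cloud(c):
    K=c["camera_matrix"];z=c["z_map"];v,u=np.mgrid[:z.shape[0],:z.shape[1]]
    p=np.stack([(u-K[0,2])*z/K[0,0],(v-K[1,2])*z/K[1,1],z],-1)
    R=cv2.Rodrigues(np.array(c["rvec"],float))[0]
    P=(p-np.ravel(c["tvec"]))@R
    P[z==0]=np.nan
    return P
def save(n,im): cv2.imwrite("pics/"+n,im[:,:,::-1])
E
python3 - <<'E'
from h import *
print(get_obs())
a=camera("scene");b=camera("top")
np.savez("a.npz",s=cloud(a),t=cloud(b),si=a["frame"],ti=b["frame"])
save("a.png",a["frame"]);save("b.png",b["frame"])
for c in(a,b):
  R=cv2.Rodrigues(np.array(c["rvec"],float))[0];print(-R.T@np.ravel(c["tvec"]))
E
```

```text
{'time_s': 0.0, 'qpos': array([-1.29760881e+00,  3.00468627e-01,  1.52158865e+00,  1.56845093e-05,
        1.32066792e+00, -6.66341004e-02]), 'joint_vel': array([ 0.00162244,  0.00019368,  0.00047328, -0.00081723, -0.0022864 ,
        0.00036492]), 'tau': array([ 2.55375220e-03, -5.31804514e+01, -3.52740777e+01,  7.09030917e-02,
        2.43934459e-02, -1.06055393e-04]), 'ee_pos': array([ 0.18323925, -0.51830525,  0.20488448]), 'eef_rot': array([-3.14046364e+00, -9.05683130e-05,  3.39817677e-01]), 'force': array([0.14738615, 1.41073389, 0.34965107]), 'moment': array([0.04667941, 0.01745097, 0.00966219]), 'grip_force': 0.0, 'grip_width': 0.09385767004449774}
[0.82909055 0.43894307 0.6662515 ]
[0.39352155 0.0060959  0.91482976]
```

View pics/a.png

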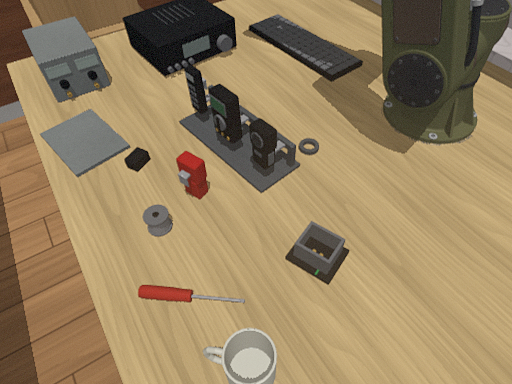

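View pics/b.png

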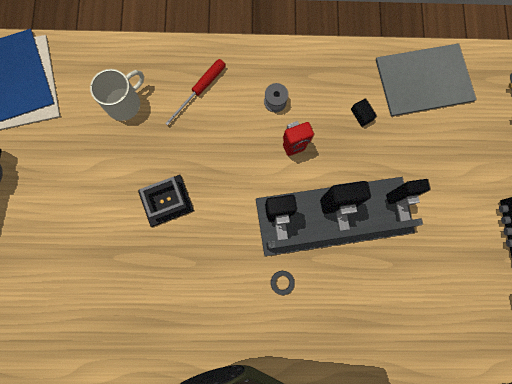

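Candidates in the scene view are the black unit with a grille at (263,143), the meter with display and dial at (225,113), the keypad at (196,90), and a red mic look-alike standing at (192,172). By the description it's (263,143), at (282,207) in the top view. I'll check it in a close crop and measure.

```bash
python3 - <<'E'
from h import *
d=np.load("a.npz")
save("c.png",np.hstack([cv2.resize(d["si"][70:190,170:310],(560,480),interpolation=cv2.INTER_CUBIC)]))
T=d["t"]
def rect(m,n):
    p=T[m][:,:2]; r=cv2.minAreaRect((p*1000).astype(np.float32)); print(n,len(p),r,np.nanmedian(T[m][:,2]),p.mean(0))
v,u=np.mgrid[:384,:512]
z=T[...,2]
def box(a,b,c,e): return (u>a)&(u<b)&(v>c)&(v<e)
mic=box(255,305,185,225)&(z>.143); rect(mic,"mic top")
rect(box(310,378,170,225)&(z>.155),"meter");rect(box(380,440,170,225)&(z>.155),"kp")
rect(box(130,205,165,235)&(z>.05)&(z<.065),"rim");rect(box(130,205,165,235)&(z>.007)&(z<.065),"base")
rect(box(245,430,170,265)&(z>.006)&(z<.04),"rack")
h=box(245,305,185,260)
for a in np.arange(.02,.17,.01):
    m=h&(z>a)&(z<a+.01)
    if m.sum()>3: print(round(a,2),m.sum(),T[m].min(0).round(3),T[m].max(0).round(3))
# scene cloud around mic
S=d["s"];m=(u>245)&(u<305)&(v>110)&(v<175)
for a in np.arange(.04,.17,.01):
    k=m&(S[...,2]>a)&(S[...,2]<a+.01)&(abs(S[...,1]-.08)<.08)
    if k.sum()>3: print(round(a,2),k.sum(),S[k].min(0).round(3),S[k].max(0).round(3))
E
```

```text
mic top 532 ((508.78936767578125, -60.521263122558594), (35.02121353149414, 56.094635009765625), 8.781881332397461) 0.15332061320054924 [ 0.50735149 -0.0600255 ]
meter 777 ((531.43212890625, -188.31527709960938), (38.09403610229492, 72.7446517944336), 9.576395988464355) 0.17082879445821053 [ 0.52928439 -0.18644038]
kp 313 ((545.1343383789062, -316.9943542480469), (25.06191635131836, 43.53013610839844), 8.90096378326416) 0.16519049297700908 [ 0.54385889 -0.31566807]
rim 410 ((536.8168334960938, 183.99810791015625), (64.54898834228516, 76.26043701171875), 22.39789581298828) 0.056036814537779346 [0.53631377 0.18468302]
base 1795 ((536.132568359375, 184.01092529296875), (87.0679931640625, 100.29844665527344), 22.066978454589844) 0.012952863868887485 [0.53400025 0.18111001]
rack 4837 ((506.83245849609375, -192.16514587402344), (130.09539794921875, 339.23199462890625), 9.166213035583496) 0.009282891530324246 [ 0.50040314 -0.18840265]
0.05 11 [ 0.431 -0.053  0.051] [ 0.497 -0.036  0.06 ]
0.06 118 [ 0.431 -0.115  0.06 ] [ 0.501 -0.036  0.07 ]
0.07 311 [ 0.431 -0.113  0.07 ] [ 0.488 -0.04   0.079]
0.08 6 [ 0.482 -0.082  0.082] [ 0.493 -0.041  0.089]
0.09 9 [ 0.475 -0.083  0.092] [ 0.494 -0.043  0.1  ]
0.1 20 [ 0.476 -0.089  0.101] [ 0.511 -0.032  0.11 ]
0.11 15 [ 0.475 -0.081  0.11 ] [ 0.514 -0.031  0.119]
0.12 110 [ 0.476 -0.086  0.12 ] [ 0.505 -0.033  0.13 ]
0.13 35 [ 0.476 -0.087  0.13 ] [ 0.508 -0.033  0.14 ]
0.14 53 [ 0.488 -0.089  0.14 ] [ 0.528 -0.032  0.15 ]
0.15 489 [ 0.488 -0.088  0.15 ] [ 0.527 -0.032  0.158]
```

View pics/c.png

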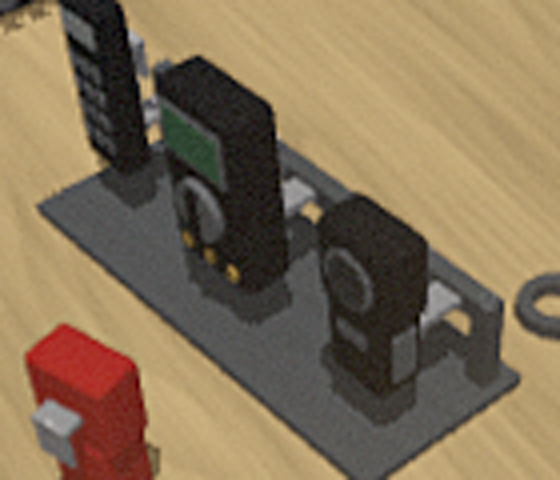

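The crop confirms it: the unit at (263,143) carries the round grille, and the one beside it has the green display and dial. The mic is at about (0.509, -0.060) with yaw about 9°. The cradle is at (0.536, 0.184) with yaw about 22°. Moving over the mic.

Emit:
send_rows:
  rows:
    - {"dz":-20,"roll":5.2,"jaw":-1}
    - {"dz":-20,"roll":5.2,"jaw":-1}
    - {"dx":26.2,"dy":-26.7,"jaw":-1}
    - {"dx":26.2,"dy":-26.7,"jaw":-1}
    - {"dx":26.2,"dy":-26.7,"jaw":-1}
    - {"dx":26.2,"dy":-26.7,"jaw":-1}
    - {"dx":26.2,"dy":-26.7,"jaw":-1}
    - {"dx":26.2,"dy":-26.7,"jaw":-1}
    - {"dx":26.2,"dy":-26.7,"jaw":-1}
    - {"dx":26.2,"dy":-26.7,"jaw":-1}
    - {"dx":26.2,"dy":-26.7,"jaw":-1}
    - {"dx":26.2,"dy":-26.7,"jaw":-1}

```text
invalid input at $.rows[0]: expected keys dx, dy, dz, roll, jaw
```

```bash
python3 - <<'E'
from h import *
o=get_obs();print(o["time_s"],o["ee_pos"],o["eef_rot"])
c=camera("wrist");save("w1.png",c["frame"]);np.savez("w1.npz",P=cloud(c))
S=np.load("a.npz")["s"].reshape(-1,3)
# scene points in mic frame (front & left faces)
a=np.deg2rad(8.9);q=(S[:,:2]-[.5088,-.0605])@np.array([[np.cos(a),-np.sin(a)],[np.sin(a),np.cos(a)]])*1000;z=S[:,2]*1000
for lo in range(50,160,15):
    m=(abs(q[:,0])<35)&(abs(q[:,1])<40)&(z>lo)&(z<lo+15)
    f=m&(abs(q[:,1])<15); l=m&(abs(q[:,0])<10)
    print(lo,m.sum(),"front x",np.median(q[f,0]).round(1),f.sum(),"left y",np.median(q[l&(q[:,1]>10),1]).round(1),(l&(q[:,1]>10)).sum())
E
```

```text
0.1 [ 0.18324507 -0.51834041  0.20496137] [-3.14060363e+00 -4.96767995e-05  3.39780126e-01]
50 84 front x 16.0 36 left y 25.0 21
65 113 front x 16.1 45 left y 25.5 34
80 115 front x 17.2 41 left y 25.1 38
95 89 front x 16.7 40 left y 27.8 14
110 127 front x 19.5 40 left y 28.1 37
125 145 front x 19.9 55 left y 28.1 33
140 300 front x 14.0 129 left y 26.8 68
155 103 front x 0.9 68 left y 17.7 25
```

View pics/w1.png

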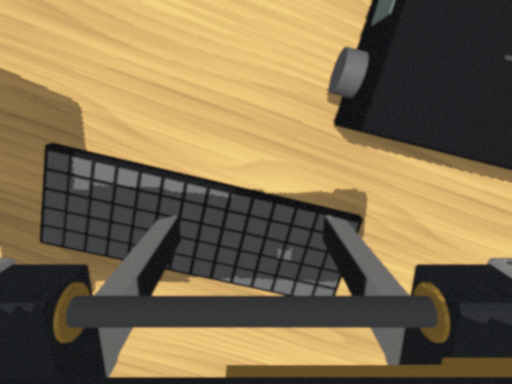

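The call was refused because every row needs all five keys, so the arm didn't move. The wrist view only shows the computer keyboard near the start pose. From the scene points, the mic leans less than about 2°. Resending.

Emit:
send_rows:
  rows:
    - {"dx":0,"dy":0,"dz":-20,"roll":5.2,"jaw":-1}
    - {"dx":0,"dy":0,"dz":-20,"roll":5.2,"jaw":-1}
    - {"dx":26.2,"dy":-26.7,"dz":0,"roll":0,"jaw":-1}
    - {"dx":26.2,"dy":-26.7,"dz":0,"roll":0,"jaw":-1}
    - {"dx":26.2,"dy":-26.7,"dz":0,"roll":0,"jaw":-1}
    - {"dx":26.2,"dy":-26.7,"dz":0,"roll":0,"jaw":-1}
    - {"dx":26.2,"dy":-26.7,"dz":0,"roll":0,"jaw":-1}
    - {"dx":26.2,"dy":-26.7,"dz":0,"roll":0,"jaw":-1}
    - {"dx":26.2,"dy":-26.7,"dz":0,"roll":0,"jaw":-1}
    - {"dx":26.2,"dy":-26.7,"dz":0,"roll":0,"jaw":-1}
    - {"dx":26.2,"dy":-26.7,"dz":0,"roll":0,"jaw":-1}
    - {"dx":26.2,"dy":-26.7,"dz":0,"roll":0,"jaw":-1}

```text
time_s: 1.15
ee_pos: [0.4006, -0.2118, 0.2455]
eef_rot: [3.142, -0.0, 0.158]
force: [0.3, 0.1, 0.3]
grip_width: 0.0938
grip_force: 0.0
```

Emit:
send_rows:
  rows:
    - {"dx":26.2,"dy":-26.7,"dz":0,"roll":0,"jaw":-1}
    - {"dx":26.2,"dy":-26.7,"dz":0,"roll":0,"jaw":-1}
    - {"dx":26.2,"dy":-26.7,"dz":0,"roll":0,"jaw":-1}
    - {"dx":0,"dy":0,"dz":0,"roll":0,"jaw":-1}
    - {"dx":0,"dy":0,"dz":0,"roll":0,"jaw":-1}
    - {"dx":0,"dy":0,"dz":0,"roll":0,"jaw":-1}

```text
time_s: 1.65
ee_pos: [0.4646, -0.1224, 0.2452]
eef_rot: [-3.142, 0.001, 0.159]
force: [-0.3, -0.4, -0.2]
grip_width: 0.0937
grip_force: 0.0
```

```bash
python3 - <<'E'
from h import *
o=get_obs();print(o["time_s"],o["ee_pos"],np.rad2deg(o["eef_rot"]))
c=camera("wrist");save("w2.png",c["frame"]);P=cloud(c)
v,u=np.mgrid[:384,:512]
m=(P[...,2]>.145)&(P[...,2]<.165)&(abs(P[...,0]-.508)<.05)&(abs(P[...,1]+.06)<.06)
p=P[m];print(m.sum(),cv2.minAreaRect((p[:,:2]*1000).astype(np.float32)),np.median(p[:,2]))
E
```

```text
1.65 [ 0.4646092  -0.12238189  0.24522533] [-1.79997003e+02  3.50211467e-02  9.09127639e+00]
2302 ((511.0550537109375, -59.352386474609375), (35.20899200439453, 55.79682159423828), 9.224960327148438) 0.15476460561819236
```

View pics/w2.png

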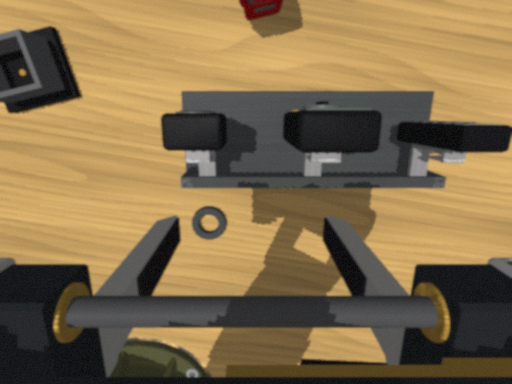

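The wrist view shows the mic's top at (195,130), with the meter at (335,130) and the keypad at (455,135). It's centred at about (0.510, -0.060), yaw 9.2°. Aligning over it, then descending.

Emit:
send_rows:
  rows:
    - {"dx":27.4,"dy":-27.2,"dz":0,"roll":0,"jaw":-1}
    - {"dx":27.4,"dy":-27.2,"dz":0,"roll":0,"jaw":-1}
    - {"dx":0,"dy":0,"dz":10,"roll":0,"jaw":-1}
    - {"dx":0,"dy":0,"dz":20,"roll":0,"jaw":-1}
    - {"dx":0,"dy":0,"dz":15,"roll":0,"jaw":-1}
    - {"dx":0,"dy":0,"dz":0,"roll":0,"jaw":-1}
    - {"dx":0,"dy":0,"dz":0,"roll":0,"jaw":-1}

```text
time_s: 2.28
ee_pos: [0.51, -0.0608, 0.2005]
eef_rot: [-3.141, 0.001, 0.157]
force: [0.2, -0.5, 0.9]
grip_width: 0.0939
grip_force: 0.0
```

Emit:
send_rows:
  rows:
    - {"dx":0,"dy":-0.8,"dz":25,"roll":0,"jaw":-1}
    - {"dx":0,"dy":0,"dz":25,"roll":0,"jaw":-1}
    - {"dx":0,"dy":0,"dz":25,"roll":0,"jaw":-1}
    - {"dx":0,"dy":0,"dz":14,"roll":0,"jaw":-1}
    - {"dx":0,"dy":0,"dz":0,"roll":0,"jaw":-1}
    - {"dx":0,"dy":0,"dz":0,"roll":0,"jaw":-1}
    - {"dx":0,"dy":0,"dz":0,"roll":0,"jaw":0}
    - {"dx":0,"dy":0,"dz":0,"roll":0,"jaw":0.3}
    - {"dx":0,"dy":0,"dz":0,"roll":0,"jaw":1}
    - {"dx":0,"dy":0,"dz":0,"roll":0,"jaw":1}
    - {"dx":0,"dy":0,"dz":0,"roll":0,"jaw":1}
    - {"dx":0,"dy":0,"dz":0,"roll":0,"jaw":1}
  force: 25

```text
time_s: 3.28
ee_pos: [0.5104, -0.0589, 0.1117]
eef_rot: [3.141, -0.0, 0.158]
force: [0.0, -0.9, 0.0]
grip_width: 0.0574
grip_force: 0.0
```

Emit:
send_rows:
  rows:
    - {"dx":0,"dy":0,"dz":0,"roll":0,"jaw":1}
    - {"dx":0,"dy":0,"dz":0,"roll":0,"jaw":1}
    - {"dx":0,"dy":0,"dz":0,"roll":0,"jaw":1}
    - {"dx":0,"dy":0,"dz":0,"roll":0,"jaw":1}
    - {"dx":0,"dy":0,"dz":0,"roll":0,"jaw":1}

```text
time_s: 3.7
ee_pos: [0.5105, -0.0589, 0.1116]
eef_rot: [3.142, -0.0, 0.158]
force: [0.1, 0.2, 3.5]
grip_width: 0.056
grip_force: 25.0
```

Gripped at 56 mm wide and 25 N. Lifting straight up.

Emit:
send_rows:
  rows:
    - {"dx":0,"dy":0,"dz":-6,"roll":0,"jaw":1}
    - {"dx":0,"dy":0,"dz":-8,"roll":0,"jaw":1}
    - {"dx":0,"dy":0,"dz":-8,"roll":0,"jaw":1}
    - {"dx":0,"dy":0,"dz":-10,"roll":0,"jaw":1}
    - {"dx":0,"dy":0,"dz":-10,"roll":0,"jaw":1}
    - {"dx":0,"dy":0,"dz":-14,"roll":0,"jaw":1}
    - {"dx":0,"dy":0,"dz":-14,"roll":0,"jaw":1}
    - {"dx":0,"dy":0,"dz":0,"roll":0,"jaw":1}
    - {"dx":0,"dy":0,"dz":0,"roll":0,"jaw":1}

```text
time_s: 4.45
ee_pos: [0.5103, -0.0591, 0.1821]
eef_rot: [3.141, -0.001, 0.158]
force: [2.6, -0.0, 0.0]
grip_width: 0.0557
grip_force: 25.0
```

```bash
python3 - <<'E'
from h import *
c=camera("scene");np.savez("s2.npz",P=cloud(c),i=c["frame"])
save("d.png",cv2.resize(c["frame"][40:280,150:390],(600,600),interpolation=cv2.INTER_CUBIC))
E
```

```text
(no output)
```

View pics/d.png

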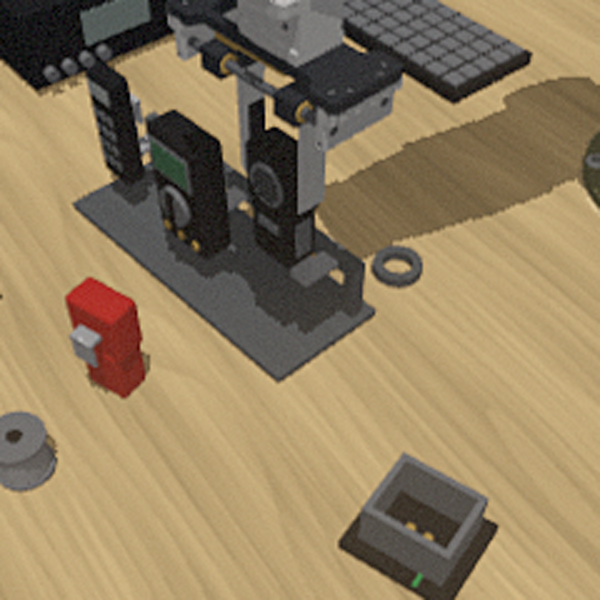

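The mic (crop at (272,190)) is off its hook and upright. The meter (190,185) and keypad (115,130) still hang, and the cradle is at (420,510). Carrying the mic over the cradle.

Emit:
send_rows:
  rows:
    - {"dx":3.5,"dy":-13.1,"dz":-5,"roll":0,"jaw":1}
    - {"dx":7.1,"dy":-26.2,"dz":0,"roll":0,"jaw":1}
    - {"dx":7.1,"dy":-26.2,"dz":0,"roll":0,"jaw":1}
    - {"dx":7.1,"dy":-26.2,"dz":0,"roll":0,"jaw":1}
    - {"dx":7.1,"dy":-26.2,"dz":0,"roll":0,"jaw":1}
    - {"dx":7.1,"dy":-26.2,"dz":0,"roll":0,"jaw":1}
    - {"dx":7.1,"dy":-26.2,"dz":0,"roll":0,"jaw":1}
    - {"dx":7.1,"dy":-26.2,"dz":0,"roll":0,"jaw":1}
    - {"dx":7.1,"dy":-26.2,"dz":0,"roll":0,"jaw":1}
    - {"dx":3.5,"dy":-13.1,"dz":0,"roll":0,"jaw":1}
    - {"dx":0,"dy":0,"dz":0,"roll":-4.4,"jaw":1}
    - {"dx":0,"dy":0,"dz":0,"roll":-4.4,"jaw":1}

```text
time_s: 5.5
ee_pos: [0.5356, 0.1844, 0.1853]
eef_rot: [3.141, 0.002, 0.317]
force: [-0.8, -0.8, -1.9]
grip_width: 0.056
grip_force: 25.0
```

Emit:
send_rows:
  rows:
    - {"dx":0,"dy":0,"dz":0,"roll":-4.4,"jaw":1}
    - {"dx":0,"dy":0,"dz":0,"roll":0,"jaw":1}
    - {"dx":0,"dy":0,"dz":0,"roll":0,"jaw":1}
    - {"dx":0,"dy":0,"dz":0,"roll":0,"jaw":1}

```text
time_s: 5.83
ee_pos: [0.536, 0.1836, 0.1861]
eef_rot: [3.142, 0.001, 0.386]
force: [-0.7, -0.4, -1.3]
grip_width: 0.0559
grip_force: 25.0
```

```bash
python3 - <<'E'
from h import *
o=get_obs();print(o["ee_pos"],np.rad2deg(o["eef_rot"]))
c=camera("scene")
save("e.png",cv2.resize(c["frame"][120:320,230:430],(600,600),interpolation=cv2.INTER_CUBIC))
S=cloud(c).reshape(-1,3)
a=np.deg2rad(22.2);q=(S[:,:2]-[.5365,.184])@np.array([[np.cos(a),-np.sin(a)],[np.sin(a),np.cos(a)]])*1000;z=S[:,2]*1000
for lo in range(80,230,10):
    m=(abs(q[:,0])<35)&(abs(q[:,1])<40)&(z>lo)&(z<lo+10)
    f=m&(abs(q[:,1])<15); l=m&(abs(q[:,0])<10)&(q[:,1]>10)
    print(lo,m.sum(),"front x",np.median(q[f,0]).round(1),f.sum(),"left y",np.median(q[l,1]).round(1),l.sum(),z[m].min() if m.any() else 0)
E
```

```text
[0.53603919 0.1835913  0.1860781 ] [1.79999741e+02 4.88490060e-02 2.21064681e+01]
80 0 front x nan 0 left y nan 0 0
90 0 front x nan 0 left y nan 0 0
100 0 front x nan 0 left y nan 0 0
110 1 front x nan 0 left y nan 0 119.99998278060072
120 55 front x 13.6 35 left y 21.8 4 120.73877636738722
130 89 front x 13.9 52 left y 23.6 11 130.20168591875063
140 100 front x 14.2 53 left y 24.2 20 140.09238495911634
150 98 front x 14.8 53 left y 24.5 15 150.0263484149513
160 115 front x 14.8 68 left y 24.4 15 160.14336182916787
170 86 front x 14.4 57 left y 26.8 1 170.23579088749977
180 111 front x 16.0 52 left y 26.8 5 180.0303830906067
190 163 front x 17.2 60 left y 33.1 31 190.01309348402367
200 205 front x 17.5 81 left y 34.6 41 200.0419119274684
210 213 front x 16.9 82 left y 35.2 44 210.04679140554487
220 598 front x 7.8 285 left y 22.3 120 220.02248199239875
  return _methods._mean(a, axis=axis, dtype=dtype,
  ret = ret.dtype.type(ret / rcount)
```

View pics/e.png

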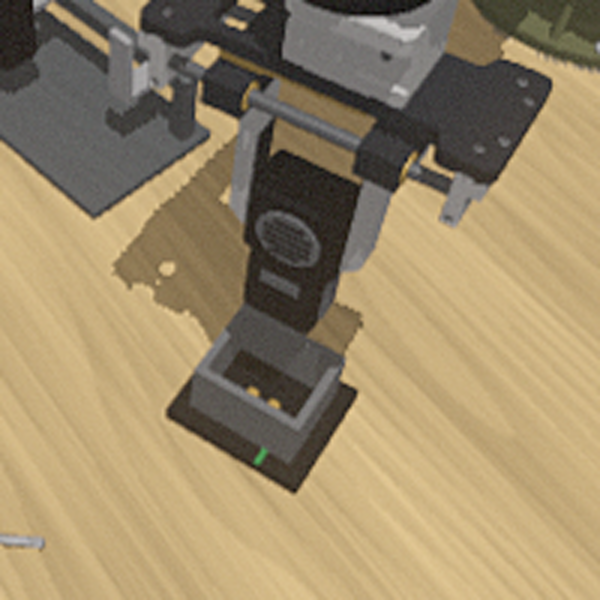

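The mic (crop at (300,240)) is held upright above the pocket, whose contacts show at (262,398). The underside is about 3 mm back of centre and 107 mm above the floor. Lowering with a small forward shift.

Emit:
send_rows:
  rows:
    - {"dx":2.5,"dy":0,"dz":10,"roll":0,"jaw":1}
    - {"dx":0,"dy":0,"dz":18,"roll":0,"jaw":1}
    - {"dx":0,"dy":0,"dz":18,"roll":0,"jaw":1}
    - {"dx":0,"dy":0,"dz":12,"roll":0,"jaw":1}
    - {"dx":0,"dy":0,"dz":10,"roll":0,"jaw":1}
    - {"dx":0,"dy":0,"dz":10,"roll":0,"jaw":1}
    - {"dx":0,"dy":0,"dz":10,"roll":0,"jaw":1}
    - {"dx":0,"dy":0,"dz":8,"roll":0,"jaw":1}
    - {"dx":0,"dy":0,"dz":5,"roll":0,"jaw":1}
    - {"dx":0,"dy":0,"dz":0,"roll":0,"jaw":1}
    - {"dx":0,"dy":0,"dz":0,"roll":0,"jaw":1}

```text
time_s: 6.8
ee_pos: [0.5386, 0.1849, 0.0856]
eef_rot: [3.142, -0.0, 0.389]
force: [-0.4, 0.6, -0.7]
grip_width: 0.0559
grip_force: 25.0
```

Emit:
send_rows:
  rows:
    - {"dx":0,"dy":0,"dz":1.5,"roll":0,"jaw":1}
    - {"dx":0,"dy":0,"dz":1.5,"roll":0,"jaw":1}
    - {"dx":0,"dy":0,"dz":0,"roll":0,"jaw":1}
    - {"dx":0,"dy":0,"dz":0,"roll":0,"jaw":1}

```text
time_s: 7.13
ee_pos: [0.5385, 0.1849, 0.0826]
eef_rot: [3.142, -0.0, 0.389]
force: [-0.4, 0.0, -1.0]
grip_width: 0.056
grip_force: 25.0
```

Emit:
send_rows:
  rows:
    - {"dx":0,"dy":0,"dz":1.5,"roll":0,"jaw":1}
    - {"dx":0,"dy":0,"dz":1,"roll":0,"jaw":1}
    - {"dx":0,"dy":0,"dz":0,"roll":0,"jaw":1}
    - {"dx":0,"dy":0,"dz":0,"roll":0,"jaw":1}

```text
time_s: 7.47
ee_pos: [0.5385, 0.1849, 0.0799]
eef_rot: [-3.142, 0.0, 0.389]
force: [-0.9, -0.1, -1.2]
grip_width: 0.0557
grip_force: 25.0
```

Emit:
send_rows:
  rows:
    - {"dx":0,"dy":0,"dz":1,"roll":0,"jaw":1}
    - {"dx":0,"dy":0,"dz":0.5,"roll":0,"jaw":1}
    - {"dx":0,"dy":0,"dz":0,"roll":0,"jaw":1}
    - {"dx":0,"dy":0,"dz":0,"roll":0,"jaw":1}

```text
time_s: 7.8
ee_pos: [0.5387, 0.185, 0.0795]
eef_rot: [3.142, -0.001, 0.389]
force: [-3.5, -1.2, 9.3]
grip_width: 0.0559
grip_force: 25.0
```

Contact with the floor at 9 N, at the expected height. Releasing gently, then rising.

Emit:
send_rows:
  rows:
    - {"dx":0,"dy":0,"dz":0,"roll":0,"jaw":-0.2}
    - {"dx":0,"dy":0,"dz":0,"roll":0,"jaw":-0.4}
    - {"dx":0,"dy":0,"dz":0,"roll":0,"jaw":-0.6}
    - {"dx":0,"dy":0,"dz":0,"roll":0,"jaw":-0.8}
    - {"dx":0,"dy":0,"dz":0,"roll":0,"jaw":-0.8}
    - {"dx":0,"dy":0,"dz":0,"roll":0,"jaw":-0.8}
    - {"dx":0,"dy":0,"dz":0,"roll":0,"jaw":-0.8}

```text
time_s: 8.38
ee_pos: [0.5385, 0.1849, 0.0784]
eef_rot: [-3.142, 0.0, 0.389]
force: [-0.0, 0.0, 0.3]
grip_width: 0.0845
grip_force: 0.0
```

Emit:
send_rows:
  rows:
    - {"dx":0,"dy":0,"dz":-8,"roll":0,"jaw":-0.8}
    - {"dx":0,"dy":0,"dz":-15,"roll":0,"jaw":-0.8}
    - {"dx":0,"dy":0,"dz":-25,"roll":0,"jaw":-0.8}
    - {"dx":0,"dy":0,"dz":-25,"roll":0,"jaw":-0.8}
    - {"dx":0,"dy":0,"dz":-25,"roll":0,"jaw":-0.8}
    - {"dx":0,"dy":0,"dz":-25,"roll":0,"jaw":-0.8}
    - {"dx":0,"dy":0,"dz":-25,"roll":0,"jaw":-0.8}
    - {"dx":0,"dy":0,"dz":0,"roll":0,"jaw":-0.8}
    - {"dx":0,"dy":0,"dz":0,"roll":0,"jaw":-0.8}

```text
time_s: 9.13
ee_pos: [0.5388, 0.185, 0.228]
eef_rot: [3.141, -0.003, 0.389]
force: [-0.7, -0.1, -0.9]
grip_width: 0.0843
grip_force: 0.0
```

```bash
python3 - <<'E'
from h import *
c=camera("scene")
save("f.png",cv2.resize(c["frame"][50:300,170:420],(600,600),interpolation=cv2.INTER_CUBIC))
S=cloud(c).reshape(-1,3)
a=np.deg2rad(22.2);q=(S[:,:2]-[.5365,.184])@np.array([[np.cos(a),-np.sin(a)],[np.sin(a),np.cos(a)]])*1000;z=S[:,2]*1000
for lo in range(60,140,10):
    m=(abs(q[:,0])<35)&(abs(q[:,1])<40)&(z>lo)&(z<lo+10)
    f=m&(abs(q[:,1])<15); l=m&(abs(q[:,0])<10)&(q[:,1]>10)
    print(lo,m.sum(),"front x",np.median(q[f,0]).round(1),"left y",np.median(q[l,1]).round(1),np.median(z[m]))
E
```

```text
60 76 front x 16.3 left y nan 64.92711619381282
70 66 front x 16.7 left y 27.3 75.9051724621282
80 82 front x 18.5 left y 27.3 84.96250145437415
90 99 front x 18.4 left y 27.4 94.8502580935807
100 112 front x 18.4 left y 27.2 104.99344357854945
110 147 front x 16.4 left y 27.2 115.85609187546598
120 438 front x 1.6 left y 18.4 122.53569392227624
130 0 front x nan left y nan nan
  return _methods._mean(a, axis=axis, dtype=dtype,
  ret = ret.dtype.type(ret / rcount)
```

View pics/f.png

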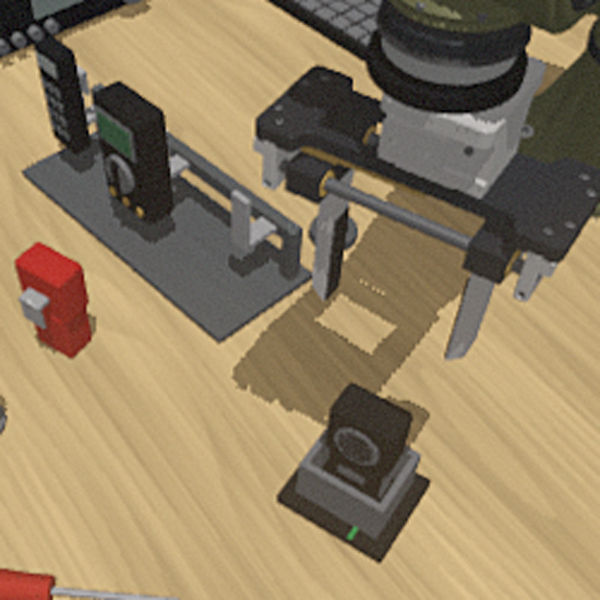

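The mic stands upright in the pocket (crop at (365,440)), with its top at 122 mm (12 + 110), so it's on the floor. The gripper is clear, and the meter (135,155) and keypad (65,100) still hang.

```bash
python3 -c "
from station import *
print(hand_in())"
```

```text
the job is handed in; nothing more can be done
None
```

The black hand mic stands upright on the cradle's pocket floor, the meter and keypad still hang on their hooks, and the job is handed in at about 9 s of the 48 s allowed; the hand-in returned no verdict.

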